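# Put the dough cutter and the spatula away, each with its own kind

### The arm

A 6-joint arm with a two-finger parallel gripper is mounted at the origin on the work surface. World frame = base frame: x ahead of the robot, y to its left, z up, the work surface at z = 0. Lengths are in mm, angles in rad, forces in N, time in s.
With the tool pointing down it reaches from about 350 to 725 mm from the base axis. Payload 6 kg.
Tool frame: the origin (TCP) lies on the front face of the gripper's body, between the roots of the fingers; the fingertips stand 73 mm ahead of it and the grasp point (between the pads) lies 54 mm ahead of it; z points along the fingers, y is the line along which they close (so a half turn about z gives the same grasp; the last joint's range is limited). The gripper opens to 85 mm and grips with 20 to 120 N. Pads are 22 mm wide; open, the fingers measure 114 mm over their backs; the gripper's body (76 mm by 85 mm) begins 54 mm behind the grasp point. The pads swing forward as they close: fully open they stand 13 mm farther back than shut.
Start: joints at [-0.876, 0.04, 0.085, 0, -1.615, -0.334], TCP at [211.826, -561.348, 303.861] pointing down, gripper open.
Joint ranges: [-2.56, 2.56], [-1.29, 2.01], [-1.08, 1.49], [-3.29, 1.98], [-2.81, -0.18], [-2.99, 2.99]. Speed limits (rad/s): [2.57, 2.57, 3.01, 3.14, 3.14, 3.14].

### API

Orientations are given as [roll, pitch, yaw] about the fixed x, y, z axes, in that order (R = Rz(yaw) Ry(pitch) Rx(roll)).
In Python, from rig import arm, imaging, workorder gives the robot as it stands.
- The arm moves only by the tool move_arm, never from a script. Its argument "moves" is a list that holds one entry, the list of rows, each a list of 7 numbers: the turn, a rotation vector about the tool's x, y, z in degrees, then the shift along the tool's x, y, z in m, then the finger opening in m, from 0 to 0.0854. In form: [[[ax, ay, az, x, y, z, grip], ...]]. A call has 1 to 12 rows; each row shifts and turns the commanded pose from where the row before left it, along the tool's axes as they then stand; what a row does not reach is not made up. A row lasts 1/8 s, in which the tool goes at most 62.5 mm and 10.7 degrees, less where a joint would pass 70% of its speed; a pose out of reach is approached as far as the arm can. A call with a gripper value outside its range is refused whole. The fingers move at their own pace and stop on an object; the grip force is fixed at half the most. Time passes only in rows, so rows that do not move let the fingers close. It gives the time, the measured TCP pose, the force and the opening at its end, in the units of the state.
- arm.observe(): the state, without advancing time (a new reading comes with each control period).
- imaging.camera(name): name is "scene" or "top"; returns a dict with "pixels" (400x640x3 uint8, blue, green, red), "range_z" (400x640 float32, mm along the optical axis (not along the pixel's ray), 0 where there is no reading), "fx", "fy", "cx", "cy" (pixels), "R" (3x3) and "t" (3): a world point X has camera coordinates R X + t. Camera axes: x right, y down, z forward; pixel columns grow to the right and rows downward; lengths in mm; the calibration is good to about 2 mm. A picture is of the moment at which its call begins.
- workorder.hand_in(): hands the job in, once; it reports no verdict.
The state is a dict: "time": time; "qpos": joint angles; "joint_velocities": joint speeds; "joint_torque": joint torques, N m; "eef_pos": TCP position; "eef_rot": TCP orientation; "ft_force": force on the tool from outside, world axes, zero at the start; "moment": the same for the moment, N m; "width": finger opening in mm.
Only numpy, scipy, OpenCV 4.12 (cv2) and the standard library are available. Lean on these libraries where they do the work, as an engineer would, in place of code of your own. Each camera call takes 0.05 s, during which the arm holds its last target. There are 200 camera calls.

### The job

Two tools are left in the middle of the flatbread table: a steel dough cutter ring and a wooden-handled spatula. Sort them into the two metal trays, each into the tray that already holds a tool of its kind, so that each lies flat on the tray's floor beside its mate, the ring on its rim and the spatula with its handle's studs up.

Things in the scene. Friction and masses are not known exactly. Their poses are not given: they have to be found in the camera images.
- cutter: The loose dough cutter: a plain steel ring, 56 mm outer diameter, 51 mm inner, 35 mm high, open at both ends, 70 g, standing on its rim between the two trays. Origin at the centre of its underside, z up along its axis. A ring just like it is stored in the cutter tray.
- spatula: Loose spatula, 170 mm long, 90 g, flat between the trays: wooden handle 20 wide, 18 mm high, two dark studs on top; steel blade 44 wide, 3 mm thick. Origin on its underside in the handle, a good place to grip; x along it to the blade, z up. Handle from x = -95 to +15 mm, blade on to +75, centre of mass near +20. One just like it is stored in the spatula tray.
- cutter_tray: Shallow open metal tray fixed to the table, 200 (its x) by 240 (its y) by 25 mm high, walls and floor 4 mm thick. Origin at the centre of its underside, x away from the robot, z up. A stored ring stands in its far half, 40 to 55 mm from the middle towards +x; the near half is free. It is on the left in some starts, on the right in others.
- spatula_tray: The other tray, same make and size, on the other side. A stored spatula lies along its y in the far half, its handle 40 to 55 mm from the middle towards +x; the near half (x below 0) is free. Bystanders (red bottle 140 mm high, steel shaker 85 mm, blue bowl 60 mm) stand beyond both trays, over 0.74 m ahead of the robot.
Things that resemble listed ones, but are neither listed nor needed, are in the scene too. Leave any orange or purple look-alike of the spatula alone.

How it is judged:
By the outcome, as a careful person would: the job done as asked, in the order asked, and still so for the second after the job is handed in, with the robot touching nothing.
It also fails if it takes over 54 s, if anything falls off the work surface, if the arm or the gripper's body presses on something with over 40 N, if the wrist force passes 120 N, or if a joint passes its speed limit or range.

## Working session

There is one attempt and no reset: what is moved stays moved. The work goes in short steps, Python scripts to look and compute and a tool call to move; the robot and the scene stay as the last step left them, time stands still between calls to the robot, and variables do not carry over. Pictures are saved under pics/ and viewed, on a budget of 10 in all, crops included, one or two more only if the job needs it, and the job is handed in when it is done.

Besides the shell and the picture viewer there is one more tool, called by a JSON object that holds its "api" and its "payload". move_arm: Moves the arm, as the interface text tells. Its arguments: {"type":"object","properties":{"moves":{"type":"array"}},"required":["moves"]}

```bash
mkdir -p pics
cat > h.py <<'E'
import numpy as np,cv2
from rig import arm,imaging,workorder
def cam(n):
    c=imaging.camera(n); c['W']=cloud(c); return c
def cloud(c):
    z=c['range_z'].astype(float); v,u=np.indices(z.shape)
    P=np.stack([(u-c['cx'])*z/c['fx'],(v-c['cy'])*z/c['fy'],z],-1)
    return (P-np.array(c['t']))@np.array(c['R'])
E
python3 - <<'E'
from h import *
import pickle
s=arm.observe(); print({k:np.round(s[k],3) for k in s})
for n in('top','scene'):
    c=cam(n); cv2.imwrite(f'pics/{n}1.png',c['pixels']); pickle.dump(c,open(n+'.pkl','wb')); print(c['fx'],np.round(c['R'],2).tolist(),c['t'])
E
```

```text
{'time': np.float64(0.0), 'qpos': array([-0.876,  0.041,  0.084, -0.   , -1.615, -0.334]), 'joint_velocities': array([ 0.001, -0.001,  0.   , -0.   ,  0.001, -0.   ]), 'joint_torque': array([-1.0000e-03, -3.6821e+01,  3.4741e+01,  6.9320e+00, -5.0000e-03,
        0.0000e+00]), 'eef_pos': array([ 211.813, -561.155,  302.845]), 'eef_rot': array([ 3.14 , -0.   , -2.781]), 'ft_force': array([ 1.117, -0.639, -0.047]), 'moment': array([ 0.008,  0.002, -0.033]), 'width': np.float64(85.592)}
382.99230150877605 [[-0.01, -1.0, 0.0], [-0.99, 0.0, -0.17], [0.17, -0.01, -0.99]] [ 15.1747845  476.66570494 752.81464745]
457.6471667101939 [[0.66, 0.75, 0.01], [0.62, -0.54, -0.57], [-0.42, 0.38, -0.82]] [-320.64571984 -299.05462974 1114.57173146]
```

View pics/top1.png

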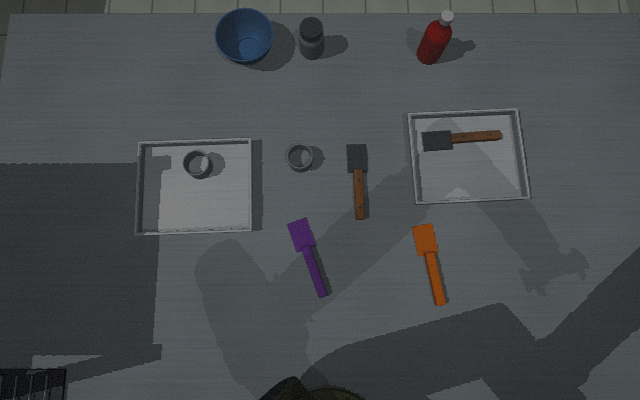

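View pics/scene1.png

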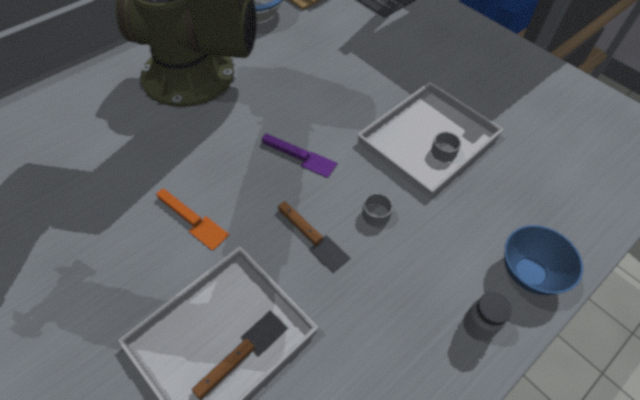

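Top view: the left tray (195,187) holds the ring (197,164), so it is the cutter tray. The right tray (468,155) holds the spatula, so it is the spatula tray.

Candidates:
- **Rings:** (299,157) stands loose between the trays, so it is the cutter. (197,164) is stored.
- **Spatulas:** (358,180) is wooden and loose between the trays, so it is the one meant. (462,138) is stored. Purple (308,257) and orange (430,265) are look-alikes to leave alone.

Run:
```python
from h import *
import pickle
c=pickle.load(open('top.pkl','rb')); W=c['W']; im=c['pixels']
cv2.imwrite('pics/crop.png',cv2.resize(im[130:235,270:390],None,fx=5,fy=5,interpolation=cv2.INTER_CUBIC))
hsv=cv2.cvtColor(im,cv2.COLOR_BGR2HSV)
def box(u0,u1,v0,v1):
    m=np.zeros(im.shape[:2],bool); m[v0:v1,u0:u1]=1; return m
def desc(n,m):
    p=W[m]; (cx,cy),wh,a=cv2.minAreaRect(p[:,:2].astype(np.float32))
    pts=cv2.boxPoints(((cx,cy),wh,a)); print(n,len(p),np.round([cx,cy]),np.round(wh),np.round(a,1),'mean',p.mean(0).round(),'z',np.percentile(p[:,2],[5,50,95]).round(1), 'pca',np.round(np.degrees(np.arctan2(*np.linalg.svd(p[:,:2]-p[:,:2].mean(0),full_matrices=False)[2][0][::-1])),1))
Z=W[...,2]
print('table z',np.median(Z[box(270,290,190,230)]))
wood=(hsv[...,0]<20)&(hsv[...,1]>100)
desc('ring',box(280,320,138,178)&(Z>25)&(Z<45))
desc('sring',box(178,218,145,185)&(Z>28)&(Z<50))
desc('handle',box(340,375,165,225)&wood&(Z>9))
desc('blade',box(340,375,140,172)&(im.max(2)<75)&(Z<15))
desc('shandle',box(445,510,120,150)&wood&(Z>9))
desc('sblade',box(415,455,125,155)&(im.max(2)<75)&(Z<20))
desc('ltray',box(125,265,130,245)&(Z>19)&(Z<30)&~box(178,218,145,185))
desc('rtray',box(400,540,100,210)&(Z>19)&(Z<30)&~box(420,510,120,155))
for n,b in(('purple',box(280,335,210,305)&(hsv[...,0]>125)&(hsv[...,0]<160)&(hsv[...,1]>100)),('orange',box(400,455,215,310)&wood)): desc(n,b)
```

```text
table z -1.3912091601871994
ring 141 [583.  60.] [54. 53.] 0.1 mean [585.  60.  32.] z [26.  32.4 35.4] pca -169.7
sring 186 [569. 280.] [55. 55.] 78.7 mean [569. 280.  35.] z [28.8 36.6 39.6] pca 50.9
handle 423 [445. -46.] [ 52. 232.] 70.7 mean [504. -66.  20.] z [13.7 16.1 18.6] pca 177.7
blade 563 [588. -66.] [66. 47.] 0.0 mean [590. -65.   1.] z [-1.7  1.3  3.7] pca -176.2
shandle 383 [ 517. -164.] [ 69. 495.] 35.6 mean [ 631. -325.   22.] z [17.3 19.7 22.3] pca 105.6
sblade 589 [ 624. -241.] [53. 84.] 2.0 mean [ 627. -246.    6.] z [ 2.5  5.1 11.5] pca 93.2
ltray 1431 [523. 286.] [206. 247.] 2.0 mean [525. 295.  25.] z [20.9 25.1 28. ] pca 92.5
rtray 1347 [ 588. -302.] [206. 246.] 2.7 mean [ 590. -310.   24.] z [20.4 24.2 27. ] pca 91.9
purple 1059 [370.  40.] [169.  43.] 19.6 mean [384.  45.  12.] z [-0.5  3.6 18. ] pca -160.1
orange 1197 [ 383. -134.] [266. 164.] 72.9 mean [ 367. -212.   14.] z [-1.2  3.5 17.6] pca -170.2
```

View pics/crop.png

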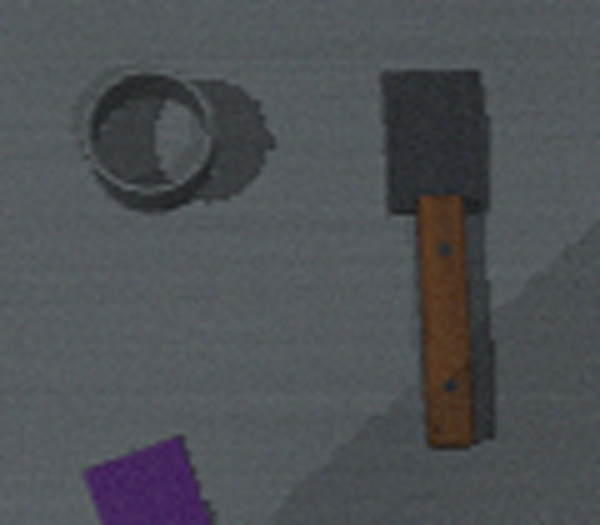

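The crop shows the upright steel ring on the left. On the right is the wooden spatula with two dark studs on top (444,248 and 449,385 in the crop) and its blade away from the robot, so these are the loose tools. I start moving towards the ring.

{"api": "move_arm", "payload": {"moves": [[[0,0,10.3,0,0,0,0.085],[0,0,10.3,0,0,0,0.085],[0,0,0,-0.03,0.05,0,0.085],[0,0,0,-0.03,0.05,0,0.085],[0,0,0,-0.03,0.05,0,0.085],[0,0,0,-0.03,0.05,0,0.085],[0,0,0,-0.03,0.05,0,0.085],[0,0,0,-0.03,0.05,0,0.085],[0,0,0,-0.03,0.05,0,0.085],[0,0,0,-0.03,0.05,0,0.085],[0,0,0,-0.03,0.05,0,0.085],[0,0,0,-0.03,0.05,0,0.085]]]}}

```text
time: 1.6
eef_pos: [511.7, -59.0, 303.8]
eef_rot: [3.141, -0.0, -3.14]
ft_force: [1.3, -0.3, 0.3]
width: 85.0
```

Run:
```python
from h import *
import pickle
c=pickle.load(open('top.pkl','rb')); W=c['W']; im=c['pixels']; Z=W[...,2]
hsv=cv2.cvtColor(im,cv2.COLOR_BGR2HSV); wood=(hsv[...,0]<20)&(hsv[...,1]>100)
def fit(n,u0,u1,v0,v1,zl,zh):
    m=np.zeros(Z.shape,bool); m[v0:v1,u0:u1]=1
    m=cv2.erode((m&wood).astype(np.uint8),np.ones((2,2)))>0
    p=W[m&(Z>zl)&(Z<zh)]; r=cv2.minAreaRect(p[:,:2].astype(np.float32)); l=cv2.fitLine(p[:,:2].astype(np.float32),cv2.DIST_HUBER,0,.01,.01).ravel()
    print(n,len(p),np.round(r[0]),np.round(r[1]),round(r[2],1),'line',l.round(3),'deg',np.degrees(np.arctan2(l[1],l[0])).round(1))
fit('handle',340,375,165,225,11,22); fit('shandle',445,510,120,150,14,26)
for n,cx,cy in(('L',523,286),('R',588,-302)):
    m=(Z>19)&(Z<29)&(abs(W[...,0]-cx)<115)&(abs(W[...,1]-cy)<130)
    for a,ax,s in(('near',0,-98),('far',0,98),('right',1,-118),('left',1,118)):
        k=m&(abs(W[...,ax]-(cx,cy)[ax]-s)<12); 
        l=cv2.fitLine(W[k][:,:2].astype(np.float32),cv2.DIST_HUBER,0,.01,.01).ravel(); print(n,a,k.sum(),l[2:].round(),np.degrees(np.arctan2(l[1],l[0])).round(1))
```

```text
handle 346 [504. -68.] [106.  17.] 1.2 line [ 1.00000e+00  2.00000e-02  5.03592e+02 -6.73570e+01] deg 1.1
shandle 291 [ 632. -328.] [ 17. 106.] 3.2 line [ 5.90000e-02 -9.98000e-01  6.30927e+02 -3.27663e+02] deg -86.6
L near 401 [424. 284.] -88.5
L far 436 [620. 290.] -88.2
L right 313 [524. 166.] 2.2
L left 432 [519. 403.] 1.5
R near 375 [ 489. -305.] -87.6
R far 421 [ 686. -300.] -87.6
R right 402 [ 591. -420.] 2.4
R left 303 [ 581. -183.] 2.3
```

{"api": "move_arm", "payload": {"moves": [[[0,0,0,-0.036,0.04,0,0.085],[0,0,0,-0.036,0.04,0,0.085],[0,0,0,0,0.039,0.03,0.085],[0,0,0,0,0,0.05,0.085],[0,0,0,0,0,0.05,0.085],[0,0,0,0,0,0.05,0.085],[0,0,0,0,0,0.03,0.085],[0,0,0,0,0,0.016,0.085],[0,0,0,0,0,0,0.085]]]}}

```text
time: 2.72
eef_pos: [582.7, 58.0, 77.1]
eef_rot: [-3.141, -0.002, -3.14]
ft_force: [-0.7, 0.2, 0.9]
width: 85.0
```

{"api": "move_arm", "payload": {"moves": [[[0,0,0,0,0,0,0.05],[0,0,0,0,0,0,0.05],[0,0,0,0,0,0,0.045],[0,0,0,0,0,0,0.045],[0,0,0,0,0,0,0.045],[0,0,0,0,0,0,0.045]]]}}

```text
time: 3.48
eef_pos: [584.2, 58.5, 80.2]
eef_rot: [3.141, 0.004, -3.14]
ft_force: [-1.6, 0.6, 5.8]
width: 53.3
```

{"api": "move_arm", "payload": {"moves": [[[0,0,0,0,0,-0.03,0.045],[0,0,0,0,0,-0.04,0.045],[0,0,0,0,0,-0.05,0.045],[0,0,0,0,0,0,0.045],[0,0,0,0,0,0,0.045]]]}}

```text
time: 4.1
eef_pos: [582.8, 58.3, 197.5]
eef_rot: [3.141, -0.0, -3.14]
ft_force: [0.6, -0.8, -1.1]
width: 53.7
```

Run:
```python
from h import *
a=cam('top')['pixels'];b=cam('scene')['pixels']
cv2.imwrite('pics/g1.png',np.hstack([cv2.resize(a[80:240,200:400],(400,320)),cv2.resize(b[100:260,300:500],(400,320))]))
s=arm.observe();print(s['width'],s['eef_pos'],s['ft_force'])
```

```text
53.57474412510091 [582.45495361  58.02668262 196.33343455] [-0.15094307  0.19360591 -1.05142745]
```

View pics/g1.png

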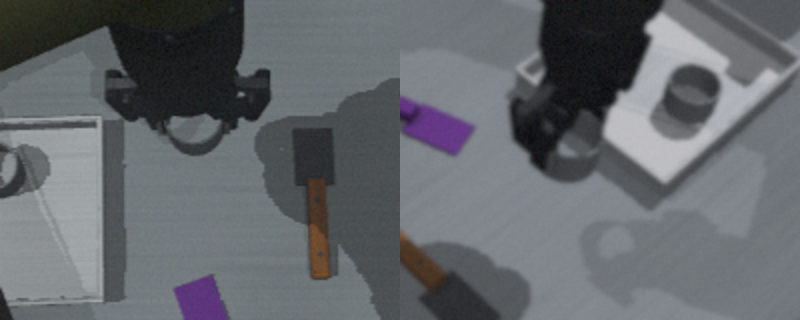

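The ring is held upright (195,130 in the left crop, 570,155 in the right) and clear of the table. I carry it to the near half of the left tray.

{"api": "move_arm", "payload": {"moves": [[[0,0,0,0.021,0.045,0,0.045],[0,0,0,0.021,0.045,0,0.045],[0,0,0,0.021,0.045,0,0.045],[0,0,0,0.021,0.045,0,0.045],[0,0,0,0.021,0.045,0,0.045],[0,0,0,0,0,0.04,0.045],[0,0,0,0,0,0.04,0.045],[0,0,0,0,0,0.02,0.045],[0,0,0,0,0,0.005,0.045],[0,0,0,0,0,0,0.045],[0,0,0,0,0,0,0.045]]]}}

```text
time: 5.58
eef_pos: [478.2, 283.3, 94.1]
eef_rot: [3.14, 0.001, -3.14]
ft_force: [-0.0, 0.1, -0.6]
width: 53.6
```

{"api": "move_arm", "payload": {"moves": [[[0,0,0,0,0,0.004,0.045],[0,0,0,0,0,0.003,0.045],[0,0,0,0,0,0,0.045],[0,0,0,0,0,0,0.045]]]}}

```text
time: 6.08
eef_pos: [477.8, 283.0, 86.0]
eef_rot: [3.142, 0.0, -3.14]
ft_force: [0.1, -0.0, -1.5]
width: 53.6
```

Run:
```python
from h import *
b=cam('scene')
cv2.imwrite('pics/p1.png',cv2.resize(b['pixels'][60:210,320:520],(800,600)))
s=arm.observe();print(s['width'],s['eef_pos'],s['ft_force'])
```

```text
53.65075848324252 [477.79185167 283.02708195  86.00020899] [-0.83214184 -0.38347577  0.33884026]
```

View pics/p1.png

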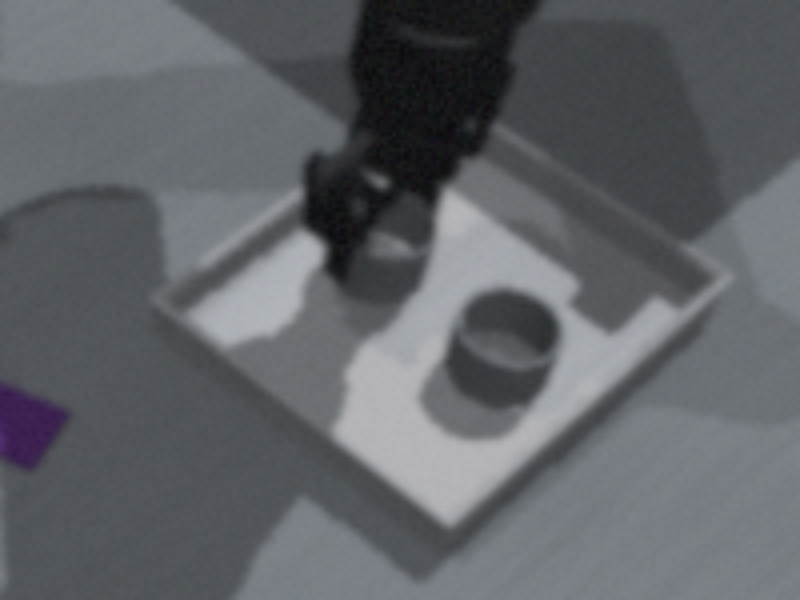

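The held ring (390,245) is upright beside its mate (500,345), just above the tray floor. I touch it down and release.

{"api": "move_arm", "payload": {"moves": [[[0,0,0,0,0,0.002,0.045],[0,0,0,0,0,0.001,0.045],[0,0,0,0,0,0,0.045],[0,0,0,0,0,0,0.045]]]}}

```text
time: 6.62
eef_pos: [477.9, 283.1, 84.2]
eef_rot: [3.141, 0.001, -3.14]
ft_force: [-3.8, -1.4, 6.1]
width: 54.0
```

{"api": "move_arm", "payload": {"moves": [[[0,0,0,0,0,0,0.06],[0,0,0,0,0,0,0.08],[0,0,0,0,0,0,0.08],[0,0,0,0,0,0,0.08],[0,0,0,0,0,-0.02,0.08],[0,0,0,0,0,-0.05,0.08],[0,0,0,0,0,-0.05,0.08],[0,0,0,0,0,0,0.08]]]}}

```text
time: 7.62
eef_pos: [479.2, 284.0, 208.3]
eef_rot: [3.136, 0.007, -3.14]
ft_force: [0.6, 0.6, -0.8]
width: 79.8
```

{"api": "move_arm", "payload": {"moves": [[[0,0,0,-0.0095,-0.05,0,0.04],[0,0,0,-0.0095,-0.05,0,0.04],[0,0,0,-0.0095,-0.05,0,0.04],[0,0,0,-0.0095,-0.05,0,0.04],[0,0,0,-0.0095,-0.05,0,0.04],[0,0,0,-0.0095,-0.05,0,0.04],[0,0,0,-0.0095,-0.05,0,0.04],[0,0,-1,0,0,0.04,0.04],[0,0,0,0,0,0.04,0.04],[0,0,0,0,0,0,0.04]]]}}

```text
time: 8.88
eef_pos: [542.5, -67.3, 118.9]
eef_rot: [-3.141, -0.008, -3.124]
ft_force: [0.1, 0.3, 0.4]
width: 40.2
```

Run:
```python
from h import *
a=cam('top')['pixels'];c=cam('scene');b=c['pixels']
cv2.imwrite('pics/s1.png',np.hstack([cv2.resize(a[110:270,100:300],(400,320)),cv2.resize(b[170:290,240:390],(400,320))]))
s=arm.observe();print(s['width'],s['eef_pos'],s['eef_rot'],s['ft_force'])
```

```text
39.93085212344852 [545.07581237 -66.99844321 123.86895748] [-3.14075470e+00  4.42935344e-04 -3.12244641e+00] [1.06303312 0.11942417 2.09045696]
```

View pics/s1.png

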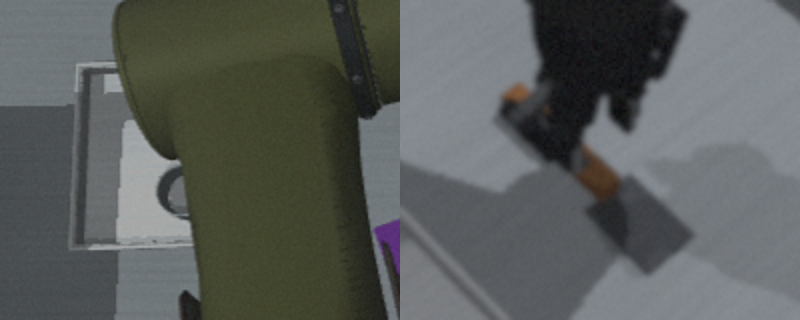

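The ring (180,190 left crop) stands in its tray, and the fingers straddle the handle (570,150 right crop). I descend.

{"api": "move_arm", "payload": {"moves": [[[0,0,0,0,0,0.03,0.04],[0,0,0,0,0,0.014,0.04],[0,0,0,0,0,0,0.04],[0,0,0,0,0,0,0.04]]]}}

```text
time: 9.48
eef_pos: [545.5, -66.8, 80.5]
eef_rot: [-3.141, 0.002, -3.122]
ft_force: [0.4, -1.0, -0.5]
width: 40.1
```

{"api": "move_arm", "payload": {"moves": [[[0,0,0,0,0,0.0,0.03],[0,0,0,0,0,0,0.02],[0,0,0,0,0,0,0.01],[0,0,0,0,0,0,0.01],[0,0,0,0,0,0,0.01]]]}}

```text
time: 10.1
eef_pos: [545.1, -67.0, 79.9]
eef_rot: [-3.141, 0.001, -3.123]
ft_force: [-1.5, 0.5, 5.3]
width: 18.3
```

{"api": "move_arm", "payload": {"moves": [[[0,0,0,0,0,-0.03,0.01],[0,0,0,0,0,-0.05,0.01],[0,0,0,0,0,-0.03,0.01],[0,0,-10.1,0,0,0,0.01],[0,0,-10.1,0,0,0,0.01],[0,0,-10.1,0,0,0,0.01],[0,0,-10.1,0,0,0,0.01],[0,0,-10.1,0,0,0,0.01],[0,0,-10.1,0,0,0,0.01],[0,0,-10.1,0,0,0,0.01],[0,0,-10.1,0,0,0,0.01],[0,0,-10.1,0,0,0,0.01]]]}}

```text
time: 11.6
eef_pos: [544.5, -66.8, 188.1]
eef_rot: [3.141, 0.0, -1.531]
ft_force: [-0.0, 0.3, -1.9]
width: 18.3
```

{"api": "move_arm", "payload": {"moves": [[[0,0,0,0.04,0.002,0,0.01],[0,0,0,0.05,0.0025,0,0.01],[0,0,0,0.05,0.0025,0,0.01],[0,0,0,0.05,0.0025,0,0.01],[0,0,0,0.037,0.002,0,0.01],[0,0,0,0,0,0,0.01],[0,0,0,0,0,0,0.01]]]}}

```text
time: 12.48
eef_pos: [540.8, -293.9, 188.1]
eef_rot: [3.141, 0.001, -1.537]
ft_force: [0.8, -0.1, -1.1]
width: 18.2
```

Run:
```python
from h import *
a=cam('top')['pixels'];c=cam('scene');b=c['pixels']
cv2.imwrite('pics/s2.png',np.hstack([cv2.resize(a[80:240,380:580],(400,320)),cv2.resize(b[200:400,80:330],(400,320))]))
s=arm.observe();print(s['width'],s['eef_pos'],s['eef_rot'],s['ft_force'])
W=cloud(c); hsv=cv2.cvtColor(b,cv2.COLOR_BGR2HSV)
m=(hsv[...,0]<20)&(hsv[...,1]>100)&(W[...,2]>70)&(abs(W[...,0]-545)<60)&(abs(W[...,1]+300)<130); p=W[m]; print(len(p),p.min(0),p.max(0),[np.median(q,0).round() for q in np.array_split(p[p[:,1].argsort()],3)])
```

```text
18.605388074780368 [ 541.14248859 -293.30101639  188.65833425] [ 3.14132814e+00  4.22946215e-04 -1.53535138e+00] [ 0.49564183  0.34941094 -1.00605643]
834 [ 536.10901023 -384.70900123  112.99838761] [ 576.41960426 -258.13454166  306.03676855] [array([ 550., -372.,  125.]), array([ 548., -344.,  125.]), array([ 549., -315.,  126.])]
```

View pics/s2.png

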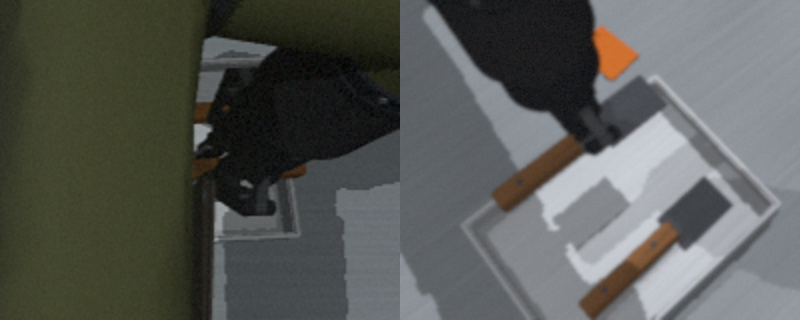

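The spatula is held level, studs up, and parallel to its mate (handle 540,165 in the right crop, mate 640,265). It is over the near half with blade and tail inside the walls. I lower it.

{"api": "move_arm", "payload": {"moves": [[[0,0,0,0,0,0.03,0.01],[0,0,0,0,0,0.04,0.01],[0,0,0,0,0,0.02,0.01],[0,0,0,0,0,0.008,0.01],[0,0,0,0,0,0.003,0.01],[0,0,0,0,0,0,0.01],[0,0,0,0,0,0,0.01]]]}}

```text
time: 13.45
eef_pos: [541.5, -294.3, 89.0]
eef_rot: [-3.14, -0.001, -1.536]
ft_force: [0.5, -0.1, -1.2]
width: 18.3
```

{"api": "move_arm", "payload": {"moves": [[[0,0,0,0,0,0.002,0.01],[0,0,0,0,0,0.002,0.01],[0,0,0,0,0,0.001,0.01],[0,0,0,0,0,0,0.01],[0,0,0,0,0,0,0.01]]]}}

```text
time: 14.08
eef_pos: [541.1, -294.2, 83.9]
eef_rot: [-3.141, -0.0, -1.536]
ft_force: [-2.7, 2.5, 4.7]
width: 18.4
```

Contact at the expected height. I release and retreat.

{"api": "move_arm", "payload": {"moves": [[[0,0,0,0,0,0,0.02],[0,0,0,0,0,0,0.04],[0,0,0,0,0,0,0.045],[0,0,0,0,0,0,0.045],[0,0,0,0,0,-0.02,0.045],[0,0,0,0,0,-0.05,0.045],[0,0,0,0,0,-0.05,0.045],[0,0,0,0,0,-0.05,0.045],[0,0,0,0,0,-0.05,0.045],[0,0,0,0,-0.02,0,0.045]]]}}

```text
time: 15.32
eef_pos: [561.3, -294.5, 312.0]
eef_rot: [-3.13, -0.005, -1.537]
ft_force: [0.6, 0.2, -0.6]
width: 45.3
```

{"api": "move_arm", "payload": {"moves": [[[0,0,0,0.0,0.05,0,0.045],[0,0,0,0.04,0.05,0,0.045],[0,0,0,0.05,0.05,0,0.045],[0,0,0,0.05,0.05,0,0.045],[0,0,0,0.05,0.05,0,0.045],[0,0,0,0.05,0.05,0,0.045],[0,0,0,0,0,0,0.045],[0,0,0,0,0,0,0.045]]]}}

```text
time: 16.32
eef_pos: [292.8, -518.7, 304.0]
eef_rot: [-3.141, -0.001, -1.537]
ft_force: [0.4, 0.6, 0.5]
width: 45.1
```

Run:
```python
from h import *
c=cam('top'); cv2.imwrite('pics/f1.png',c['pixels']); W=c['W'];im=c['pixels'];Z=W[...,2]
s=arm.observe();print(s['time'],s['eef_pos'],s['ft_force'])
hsv=cv2.cvtColor(im,cv2.COLOR_BGR2HSV); wood=(hsv[...,0]<20)&(hsv[...,1]>100)
def d(n,m): p=W[m]; r=cv2.minAreaRect(p[:,:2].astype(np.float32)); print(n,len(p),np.round(r[0]),np.round(r[1]),round(r[2],1),'z',np.percentile(p[:,2],[5,50,95]).round(1))
near=lambda x,y,a,b:(abs(W[...,0]-x)<a)&(abs(W[...,1]-y)<b)
d('ring',near(478,283,40,40)&(Z>28)&(Z<50))
d('handle',near(541,-333,35,70)&wood&(Z>14)&(Z<27))
d('blade',near(543,-250,33,38)&(im.max(2)<85)&(Z<15))
cv2.imwrite('pics/f2.png',np.vstack([cv2.resize(im[100:220,395:545],(750,600))])[:600])
```

```text
16.375 [ 293.42409987 -518.28151508  303.87222941] [0.99183128 0.20381187 0.16058974]
ring 180 [478. 284.] [55. 55.] 65.4 z [29.  36.3 39.2]
handle 404 [ 541. -330.] [ 19. 108.] 2.9 z [17.3 19.7 22.2]
blade 598 [ 539. -251.] [45. 71.] 2.2 z [2.5 5.  7.8]
```

View pics/f1.png

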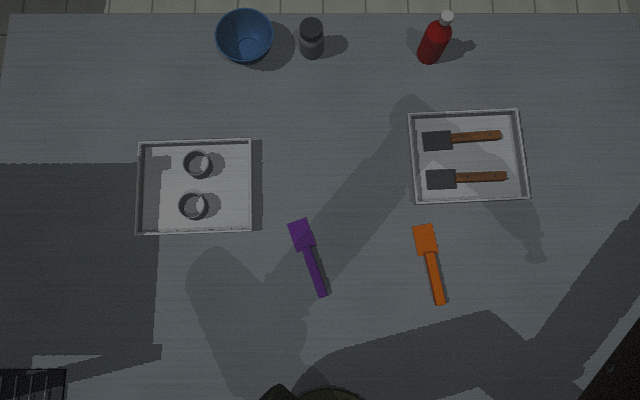

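Both tools lie flat beside their mates: ring at (193,206), spatula at (467,178). Their heights match the stored ones, nothing else has moved, and the arm is clear. I hand in.

```bash
python3 -c "
from rig import workorder; print(workorder.hand_in())"
```

```text
the job is handed in; nothing more can be done
None
```

Both tools are sorted and the job is handed in, at about 16.4 s of the 54 s allowed. The ring stands on its rim in the left (cutter) tray. The spatula lies in the right (spatula) tray, studs up and parallel to its mate.

- **Ring:** measured at (478, 284) mm, with its rim at about the same height as the stored ring's.
- **Spatula:** handle centre at (541, −330) mm, with its handle and blade at the same heights as the stored spatula's, so it lies flat.
- **Surroundings:** the bystanders and the purple and orange look-alikes look unmoved in the last picture, and the arm is clear of everything. No force reading I took was above about 7.5 N.
- **One mismatch:** the gripper read 53.6 mm on the 56 mm ring and 18.3 mm on the 20 mm handle. Neither grip slipped and both placements landed where intended.

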